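Sort two tagged receivers into their nests and hold the burn-in key turned

ROBOT

A 7-joint arm with a two-finger parallel gripper is mounted at the origin on the work surface. World frame = base frame: x ahead of the robot, y to its left, z up, the work surface at z = 0. Lengths are in m, angles in rad, forces in N, time in s.
With the tool pointing down it reaches from about 0.425 to 0.8 m from the base axis. Payload 8.3 kg.
Tool frame: the origin (TCP) lies on the mounting face of the last link; the fingertips stand 173 mm ahead of it and the grasp point (between the pads) lies 155 mm ahead of it; z points along the fingers, y is the line along which they close (so a half turn about z gives the same grasp; the last joint's range is limited). The gripper opens to 85 mm and grips with 20 to 120 N. Pads are 22 mm wide; open, the fingers measure 114 mm over their backs; the gripper's body (76 mm by 85 mm) begins 54 mm behind the grasp point. The pads swing forward as they close: fully open they stand 13 mm farther back than shut.
Start: joints at [-1.199, 0.383, 0.016, 1.37, -0.006, 1.388, -0.046], TCP at [0.263, 0.567, 0.405] pointing down, gripper open.
Joint ranges: [-2.95, 2.95], [-0.25, 2.06], [-1.52, 1.56], [0.18, 2.33], [-1.44, 4.58], [0.02, 2.06], [-3.01, 3.01]. Speed limits (rad/s): [2.39, 2.39, 3.01, 3.01, 3.14, 3.14, 3.14].

INTERFACE

Orientations are given as a rotation vector (axis times angle).
In Python, from workcell import ctrl, cams, finish_job gives the robot as it stands. The module is installed in compiled form; this text tells all that it offers.
- The arm moves only by the tool step_arm, never from a script. Its argument "deltas" is a list of rows, each a list of 7 numbers: the turn, a rotation vector about the tool's x, y, z in degrees, then the shift along the tool's x, y, z in m, then the opening, from -1 (shut) to 1 (fully open). A call has 1 to 12 rows; each row is the pose to reach, as a shift and turn from the pose commanded when the call began, along the tool's axes at that moment; what a row does not reach only later rows make up. A row lasts 1/8 s, in which the tool goes at most 62.5 mm and 10.7 degrees, less where a joint would pass 70% of its speed; a pose out of reach is approached as far as the arm can. A call with a gripper value outside its range is refused whole. The fingers move at their own pace and stop on an object; the grip force is fixed at half the most. Time passes only in rows, so rows that repeat a pose let the fingers close. It gives the time, the measured TCP pose, the force, the opening and the grip force at its end, in the units of the state.
- ctrl.sense(): the state, without advancing time (a new reading comes with each control period).
- cams.read_camera(name): name is "scene" or "top" or "wrist"; returns the picture (384x512x3 uint8, blue, green, red); there is no depth.
- cams.camera_model(name): a dict with "fovy" (degrees; the focal length in pixels is half the picture's height over the tangent of half this angle, whatever the lens; pixels are square), "cx", "cy" (the principal point, pixels), "D" ([k1, k2, p1, p2, k3] as OpenCV has them; the pictures are not rectified), "R" (3x3) and "t" (3): a world point X has camera coordinates R X + t. Camera axes: x right, y down, z forward; pixel columns grow to the right and rows downward; lengths in m; the calibration is good to about 2 mm. A picture is of the moment at which its call begins: read the wrist's pose just before it. camera_model takes no time and is no camera call; for the wrist camera it gives the pose at the moment of the call.
- finish_job(): hands the job in; it is judged then, once.
The state is a dict: "t": time; "joint_pos": joint angles; "joint_vel": joint speeds; "joint_torque": joint torques, N m; "tcp_pos": TCP position; "tcp_rot": TCP orientation; "force": force on the tool from outside, world axes, zero at the start; "moment": the same for the moment, N m; "opening": finger opening in m; "grasp_force": force on a finger pad.
Only numpy, scipy, OpenCV 4.12 (cv2) and the standard library are available. Lean on these libraries where they do the work, as an engineer would, in place of code of your own. Each camera call takes 0.05 s, during which the arm holds its last target. There are 200 camera calls.

TASK

Sort the two black receiver housings: set each flat and fully down into the nest whose raised marker has the same shape as the housing's own tag (round disc = passed, straight bar = rejected). Then take the key from its stand, push it fully home in the brass cylinder of the key switch, working it past the sticky pins, and turn it a quarter turn clockwise (seen from above) to the stop; finish while still gripping the key and holding it turned against the return spring, because the burn-in only runs while it is held. Do not disturb the other things on the desk.

Things in the scene. Friction and masses are not known exactly. Their poses are not given: they have to be found in the camera images.
- rx_round: Receiver housing with the ROUND tag (passed): black plastic block 60 (x) x 40 (y) x 26 (z) mm, 45 g, a white disc 24 mm across and 2 mm high centred on its top (top of disc at 28 mm). Loose, lies flat on the desk. Origin: centre of its underside; x along the 60 mm length, z up.
- rx_bar: Receiver housing with the BAR tag (rejected): the same black block 60 x 40 x 26 mm, with a white bar 36 (along x) x 9 x 2 mm centred on its top. Loose. Origin: centre of its underside; x along the 60 mm length, z up.
- nest_round_seat (a point): Centre of the inner floor of the nest with the ROUND marker: fixed grey tray, outside 78 (x) x 58 (y) mm, pocket 66 x 46 mm, 8 mm deep; floor 4 mm, rim 12 mm above the desk. On its +x side a step 34 mm wide, 10 mm high (middle 56 mm from this point) carries a white disc 24 mm across, 2 mm high. x along the pocket's length, z up. A housing fits either way round.
- nest_bar_seat (a point): Centre of the inner floor of the nest with the BAR marker: the same fixed grey tray, but its step carries a white bar 36 x 9 x 2 mm that lies along y.
- key_stand: Fixed aluminium block 64 (x) x 50 (y) x 44 (z) mm with an upright slot 21 x 9 mm in its top, in which the key stands loosely; the key's shoulder rests on the top face. Origin: centre of its underside.
- key: Loose key, 50 g, blade down. Origin: middle of the blade's tip; z up; x along the blade's width. Steel blade 18 (x) x 6 (y) mm, 36 mm long, its last 8 mm tapering to 2 mm thick, 15 mm wide. From z = 36 to 72 mm the black bow, 32 (x) x 12 (y) mm: grip it across y. The same after a half turn about z. In the stand its origin is 8 mm above the desk.
- keyway (a point): Middle of the key slot's mouth in the cylinder's top face, 50 mm above the desk; turns with the cylinder. x along the slot, z up. Slot 20 (x) x 8 (y) mm, chamfer 1.5 mm, 40 mm deep; fully home the key's shoulder rests on the face, its tip 36 mm down. Two sticky sprung pins, 13 and 21 mm down, drag on the blade with a few newtons each; small yaw wiggles help.
- switch_box: Key switch: fixed grey box 96 (x) x 84 (y) x 50 (z) mm, the brass cylinder (43 mm across) in the middle of its top, a steel ring around it 64 mm across and 2 mm high. Origin: centre of its underside; x is the slot's direction when unturned.
- cylinder (a joint): Turn of the brass cylinder, rad: 0 at rest, grows CLOCKWISE seen from above, hard stop at 1.571 (a quarter turn). A spring drives it back to 0 (about 0.02 N m at rest, 0.1 N m at the stop). The key has about 0.1 rad of play in the slot.
- motor: Bystander: copper-coloured brushless motor, 28 mm across, 32 mm high with its shaft, on the desk between the receivers. Origin: centre of its underside.
- camera_mount: Bystander: translucent purple camera mount, a U 30 x 34 x 34 mm. Origin: centre of its underside.
- fuse_holder: Bystander: chunky green glass fuse holder with square ends, 80 x 24 x 24 mm. Origin: centre of its underside.
- flight_board: Bystander: green flight controller board 36 x 36 x 8 mm on rubber feet, between the nests. Origin: centre of its underside.
- battery: Bystander: yellow battery pack 72 x 35 x 24 mm. Origin: centre of its underside.
- screwdriver: Bystander: screwdriver 160 mm long lying behind the nests, beyond them from the robot. Origin: middle of its underside.
Not all that is in view belongs to the job. Of the things that look like the key, the middle-sized one is meant.

How it is judged:
On the way, in this order (a step that is already met when the one before it is completed fails the run):
1. each receiver lies flat and fully down in the nest with its own tag's shape, released (horizontal distance between rx_round and nest_round_seat below 0.008 m and z of rx_round in the frame of nest_round_seat below 0.003 m and angle between each of rx_round, rx_bar's own z axis and vertical below 0.1 rad and angle between the x axis of rx_round and the x axis of nest_round_seat, either way round below 0.2 rad and linear speed of each of rx_round, rx_bar below 0.05 m/s and horizontal distance between rx_bar and nest_bar_seat below 0.008 m and z of rx_bar in the frame of nest_bar_seat below 0.003 m and angle between the x axis of rx_bar and the x axis of nest_bar_seat, either way round below 0.2 rad and contact force between the fingers and rx_round below 0.2 N and contact force between the fingers and rx_bar below 0.2 N), for 0.2 s.
2. the key is fully home in the cylinder, not yet turned (z of key in the frame of keyway below -0.0325 m and horizontal distance between key and keyway below 0.005 m and angle between the x axis of key and the x axis of keyway, either way round below 0.3 rad and angle between key's own z axis and vertical below 0.12 rad and value of joint cylinder below 0.35 rad), for 0.05 s.
At the end, for the whole second after the job is handed in: Receivers untouched in their nests (8 mm, on the floor within 3 mm, level 0.1 rad, along the pocket 0.2 rad); key tip 32.5 mm or more below the face, 5 mm of the axis, upright; cylinder turned over 1.37 rad and still; fingers press the key with over 2 N (all of step 1 and z of key in the frame of keyway below -0.0325 m and horizontal distance between key and keyway below 0.005 m and angle between the x axis of key and the x axis of keyway, either way round below 0.3 rad and angle between key's own z axis and vertical below 0.12 rad and value of joint cylinder above 1.37 rad and velocity of joint cylinder between -0.3 and 0.3 rad/s and contact force between the fingers and key above 2 N); the arm keeps its last pose, push and grip.
It fails at once if a bystander is moved more than 30 mm (distance of any of motor, camera_mount, fuse_holder, flight_board, battery, screwdriver from where it was at the start of the episode above 0.03 m).
It also fails if it takes over 72 s, if anything falls off the work surface, if the arm or the gripper's body presses on something with over 40 N, if the wrist force passes 120 N, or if a joint passes its speed limit or range.

## Working session

There is one attempt and no reset: what is moved stays moved. The work goes in short steps, Python scripts to look and compute and a tool call to move; the robot and the scene stay as the last step left them, time stands still between calls to the robot, and variables do not carry over. Pictures are saved under pics/ and viewed, at most 10 in all, crops included, and the job is handed in when it is done.

Besides the shell and the picture viewer there is one more tool, called as name(argument=value, ...), one argument or row to a line, values as JSON. step_arm: Moves the arm, as the interface text tells. Its arguments: {"type":"object","properties":{"deltas":{"type":"array","items":{"type":"array","items":{"type":"number"}}}},"required":["deltas"]}

```bash
mkdir -p pics
python3 - <<'E'
from workcell import ctrl, cams
import cv2, numpy as np
s=ctrl.sense(); print(s)
for n in ("scene","top"):
    cv2.imwrite(f"pics/{n}0.png",cams.read_camera(n)); print(n,cams.camera_model(n))
a=cv2.imread("pics/top0.png"); cv2.imwrite("pics/top0b.png",cv2.resize(a,(800,600),interpolation=cv2.INTER_CUBIC))
E
```

```text
{'t': 0.0, 'joint_pos': array([-1.19888288,  0.38424593,  0.0163894 ,  1.37112101, -0.0062878 ,
        1.38818745, -0.04647388]), 'joint_vel': array([-0.00056413,  0.00269256, -0.00106004,  0.0009878 , -0.00025436,
        0.00061859, -0.00023761]), 'joint_torque': array([ 4.02402266e-04, -6.27594423e+01,  8.44233111e-01, -3.71821117e+01,
        1.64762075e-02,  1.43084003e-02, -3.94654489e-05]), 'tcp_pos': array([0.26318253, 0.56671894, 0.40368883]), 'tcp_rot': array([-6.77437622e-01, -3.06731136e+00,  2.94852401e-03]), 'force': array([-0.25228413,  0.3943515 , -0.6756228 ]), 'moment': array([ 0.0242888 ,  0.00824813, -0.03890207]), 'grasp_force': 0.0, 'opening': 0.08556966432659859}
scene {'fovy': 44.31907537228541, 'cx': 255.7968193282498, 'cy': 192.80326670706233, 'D': array([0.0416024, 0.       , 0.       , 0.       , 0.       ]), 'R': array([[-0.00494451,  0.99997887, -0.00422082],
       [ 0.84152661,  0.00188084, -0.54021239],
       [-0.54019303, -0.00622302, -0.84151813]]), 't': array([ 0.00968478, -0.44111406,  1.54404255])}
top {'fovy': 45.574315532920764, 'cx': 261.3496614935616, 'cy': 183.11302414629247, 'D': array([-0.05514427,  0.        ,  0.        ,  0.        ,  0.        ]), 'R': array([[ 0.02776952, -0.99951004,  0.01444061],
       [-0.99095473, -0.02942348, -0.13093119],
       [ 0.13129194, -0.0106741 , -0.99128628]]), 't': array([-0.01861624,  0.5416656 ,  1.15859372])}
```

View pics/top0b.png

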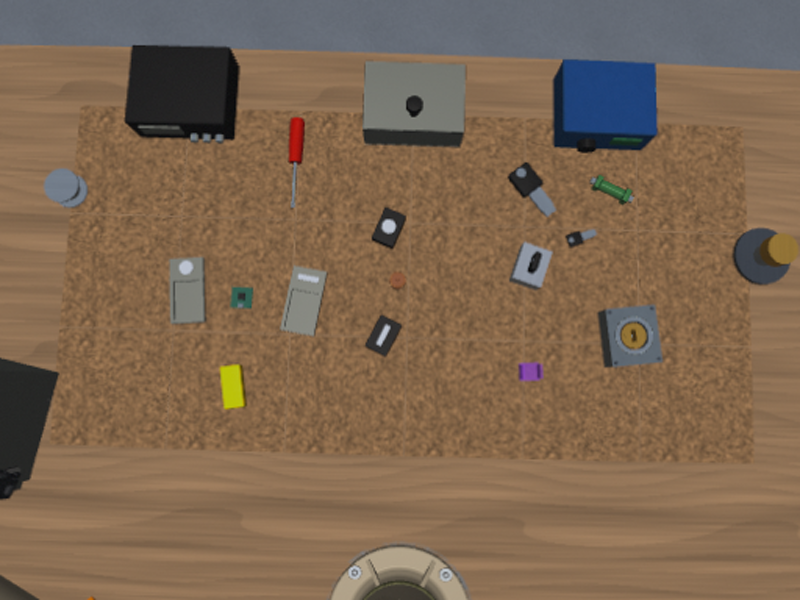

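View pics/scene0.png

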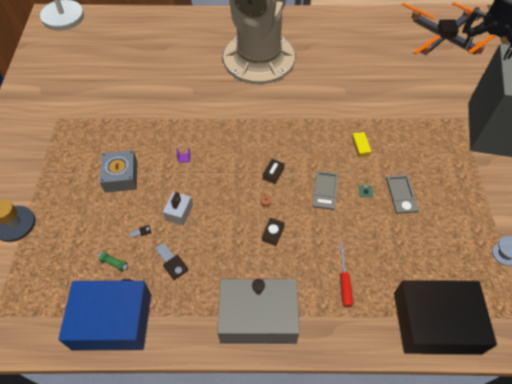

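Top view (800x600 scale) shows three key-like things: a large key lying at (530,190), a small one lying at (580,237), and one standing in the aluminium stand at (533,262). The one in the stand is the middle-sized key. The round receiver is at (389,227) and the bar receiver at (383,335). The round nest is at (187,290), the bar nest at (304,300) and the switch at (633,336). I'll enlarge both regions next.

Run:
```python
import cv2
a=cv2.imread("pics/top0.png")
for n,(x,y,w,h,k) in {"A":(105,128,160,105,5),"B":(320,100,112,140,4)}.items():
    c=cv2.resize(a[y:y+h,x:x+w],None,fx=k,fy=k,interpolation=cv2.INTER_CUBIC)
    cv2.imwrite(f"pics/crop{n}.png",c)
```

```text
(no output)
```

View pics/cropA.png

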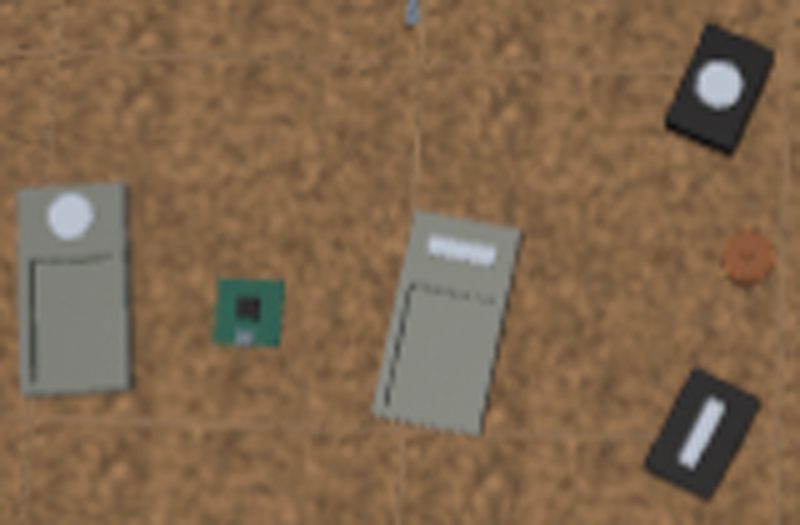

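View pics/cropB.png

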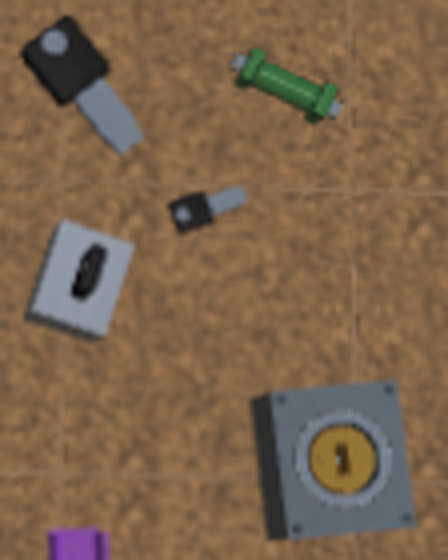

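The crops confirm the key: the one upright in the stand at crop B (88,272) is mid-sized, between the big flat one (80,80) and the small flat one (205,208). The corners are readable, so I can measure.

```bash
cat > h.py <<'E'
import numpy as np, cv2
from workcell import ctrl, cams
from scipy.spatial.transform import Rotation as Ro
def p2w(m,uv,z):
    f=192/np.tan(np.radians(m["fovy"]/2)); K=np.array([[f,0,m["cx"]],[0,f,m["cy"]],[0,0,1]])
    n=cv2.undistortPoints(np.array(uv,float).reshape(-1,1,2),K,m["D"]).reshape(-1,2)
    R,t=np.array(m["R"]),np.array(m["t"]); c=-R.T@t
    d=np.c_[n,np.ones(len(n))]@R
    return c+d*((np.array(z)-c[2])/d[:,2])[:,None]
def fit(mod,w):  # 2D rigid fit model->world: x,y,yaw,resid
    mod=np.array(mod,float);w=np.array(w)[:,:2];a=mod[:,0]+1j*mod[:,1];b=w[:,0]+1j*w[:,1]
    A=a-a.mean();B=b-b.mean();r=np.vdot(A,B);y=np.angle(r);o=b.mean()-np.exp(1j*y)*a.mean()
    return o.real,o.imag,np.degrees(y),np.abs(A*np.exp(1j*y)-B).max()*1000,abs(r)/np.vdot(A,A).real
def goto(x,y,z,yaw,s=None):
    """move row to tool-down pose, tool at grasp point x,y,z, tool-y (closing) axis along yaw deg in world (mod 180)"""
    s=s or ctrl.sense(); R=Ro.from_rotvec(s["tcp_rot"])
    best=None
    for k in (0,180):
        c=np.radians(yaw+k); Y=np.array([np.cos(c),np.sin(c),0]);Z=np.array([0,0,-1.]);T=Ro.from_matrix(np.c_[np.cross(Y,Z),Y,Z])
        rv=(R.inv()*T).as_rotvec(degrees=True)
        j7=np.degrees(s["joint_pos"][6])
        if best is None or np.linalg.norm(rv)<np.linalg.norm(best): best=rv
    d=R.inv().apply(np.array([x,y,z+.155])-s["tcp_pos"])
    print("turn",best.round(2),"shift",d.round(4),"q7",np.degrees(s["joint_pos"][6]).round(1))
def st():
    s=ctrl.sense();R=Ro.from_rotvec(s["tcp_rot"]).as_matrix();g=s["tcp_pos"]+.155*R[:,2]
    print("t",round(s["t"],2),"grasp",g.round(4),"yyaw",np.degrees(np.arctan2(R[1,1],R[0,1])).round(1),"zax",R[:,2].round(3),"F",s["force"].round(1),"op",round(s["opening"],4),"gf",round(s["grasp_force"],1),"q",s["joint_pos"].round(2))
    return s
E
python3 - <<'E'
from h import *
m=cams.camera_model("top")
A=lambda l:[(105+(u+.5)/5-.5,128+(v+.5)/5-.5) for u,v in l]
B=lambda l:[(320+(u+.5)/4-.5,100+(v+.5)/4-.5) for u,v in l]
box=lambda a,b,c,d:[(b,d),(b,c),(a,c),(a,d)]  # order +x+y,+x-y,-x-y,-x+y
n=box(-39,73,-29,29); n=np.array(n)/1000
print("nr",fit(np.r_[n,[[.056,0]]],p2w(m,A([(20,188),(126,184),(131,392),(24,396),(70,216)]),[.010,.010,.012,.012,.012])))
print("nb",fit(np.r_[n,[[.056,0]]],p2w(m,A([(415,212),(522,230),(481,434),(373,416),(461,249)]),[.010,.010,.012,.012,.012])))
r=np.array(box(-30,30,-20,20))/1000
print("rr",fit(np.r_[r,[[0,0]]],p2w(m,A([(708,23),(774,53),(731,150),(668,120),(719,84)]),[.026]*4+[.028])))
print("rb",fit(np.r_[r,[[0,0]]],p2w(m,A([(698,370),(760,402),(709,499),(645,467),(702,433)]),[.026]*4+[.028])))
s=np.array(box(-25,25,-32,32))/1000
print("stand y/x unknown",fit(s,p2w(m,B([(63,219),(134,244),(104,334),(30,312)]),[.044]*4)), p2w(m,B([(63,219),(134,244),(104,334),(30,312)]),[.044]*4).round(4))
print("key top",p2w(m,B([(92,265)]),.08).round(4))
w=p2w(m,B([(270,395),(396,382),(414,523),(284,538)]),[.05]*4);print(w.round(4))
print("switch",fit(np.array(box(-42,42,-48,48))/1000,w),fit(np.array(box(-48,48,-42,42))/1000,w),"cyl",p2w(m,B([(343,459)]),.05))
st()
E
```

```text
nr (np.float64(0.5108853833742264), np.float64(0.37330491313044495), np.float64(5.282556629057546), np.float64(1.3194820933907785), np.float64(1.000797202673964))
nb (np.float64(0.49930555470889726), np.float64(0.17713937154139897), np.float64(-8.410393416715536), np.float64(0.8326820745570185), np.float64(0.9965166459564577))
rr (np.float64(0.6451729378389195), np.float64(0.0336396094645038), np.float64(-21.76023134340359), np.float64(2.8832462229453744), np.float64(0.9523616216410876))
rb (np.float64(0.4595847317987489), np.float64(0.03677791858578369), np.float64(-26.041780868473104), np.float64(2.510764965988402), np.float64(0.9463100419328342))
stand y/x unknown (np.float64(0.5845376644308351), np.float64(-0.2085297147112443), np.float64(-17.466356728794), np.float64(10.886048349681353), np.float64(0.9729023368535274)) [[ 0.6228 -0.1953  0.044 ]
 [ 0.6076 -0.2422  0.044 ]
 [ 0.5474 -0.2226  0.044 ]
 [ 0.5604 -0.174   0.044 ]]
key top [[ 0.5864 -0.2077  0.08  ]]
[[ 0.5099 -0.3299  0.05  ]
 [ 0.5207 -0.413   0.05  ]
 [ 0.4296 -0.4235  0.05  ]
 [ 0.4179 -0.3384  0.05  ]]
switch (np.float64(0.46950436969959425), np.float64(-0.37620009750016287), np.float64(6.786201339365267), np.float64(7.660314545496282), np.float64(0.9758808133378487)) (np.float64(0.46950436969959425), np.float64(-0.37620009750016287), np.float64(6.671868909363207), np.float64(2.8434653542848416), np.float64(0.9811979567758248)) cyl [[ 0.46964977 -0.37738479  0.05      ]]
t 0.1 grasp [0.263  0.5665 0.2488] yyaw 65.1 zax [-0.001 -0.002 -1.   ] F [-0.2  0.2 -0. ] op 0.0849 gf 0.0 q [-1.2   0.38  0.02  1.37 -0.01  1.39 -0.05]
```

Both nest fits, the receivers and the switch agree with their known sizes, and all are within reach. Next: above the bar receiver.

Run:
```python
from h import *
goto(.4596,.0368,.14,64)
```

```text
turn [-0.1   0.    1.09] shift [-0.4014 -0.3977  0.1095] q7 -2.7
```

step_arm(
  deltas=[
    [-0.1, 0, 1.1, -0.401, -0.398, 0.11, 1],
    [-0.1, 0, 1.1, -0.401, -0.398, 0.11, 1],
    [-0.1, 0, 1.1, -0.401, -0.398, 0.11, 1],
    [-0.1, 0, 1.1, -0.401, -0.398, 0.11, 1],
    [-0.1, 0, 1.1, -0.401, -0.398, 0.11, 1],
    [-0.1, 0, 1.1, -0.401, -0.398, 0.11, 1],
    [-0.1, 0, 1.1, -0.401, -0.398, 0.11, 1],
    [-0.1, 0, 1.1, -0.401, -0.398, 0.11, 1],
    [-0.1, 0, 1.1, -0.401, -0.398, 0.11, 1],
    [-0.1, 0, 1.1, -0.401, -0.398, 0.11, 1],
    [-0.1, 0, 1.1, -0.401, -0.398, 0.11, 1],
    [-0.1, 0, 1.1, -0.401, -0.398, 0.11, 1],
  ],
)

```text
t: 1.6
tcp_pos: [0.459, 0.0388, 0.2947]
tcp_rot: [-0.703, -3.062, -0.003]
force: [-0.6, 0.9, 0.4]
opening: 0.0857
grasp_force: 0.0
```

Run:
```python
from h import *
s=st(); goto(.4596,.0368,.028,64,s)
m=cams.camera_model("wrist"); import pickle; pickle.dump(m,open("w1.pkl","wb"))
print(m)
cv2.imwrite("pics/w1.png",cams.read_camera("wrist"))
```

```text
t 1.6 grasp [0.4591 0.0391 0.1397] yyaw 64.1 zax [ 0.     0.002 -1.   ] F [-0.6  0.9  0.4] op 0.0857 gf 0.0 q [-0.55  0.12  0.43  1.97 -0.06  1.06  1.02]
turn [ 0.12 -0.03  0.14] shift [-0.0015 -0.0018  0.1117] q7 58.7
{'fovy': 69.59698993654068, 'cx': 254.74357937032212, 'cy': 193.7536437392851, 'D': array([-0.00076913,  0.        ,  0.        ,  0.        ,  0.        ]), 'R': array([[ 0.4359505 ,  0.89996877,  0.00183463],
       [ 0.85639839, -0.41546963,  0.30654003],
       [ 0.27663868, -0.13206511, -0.951856  ]]), 't': array([-0.23501616, -0.38299344,  0.15247446])}
```

View pics/w1.png

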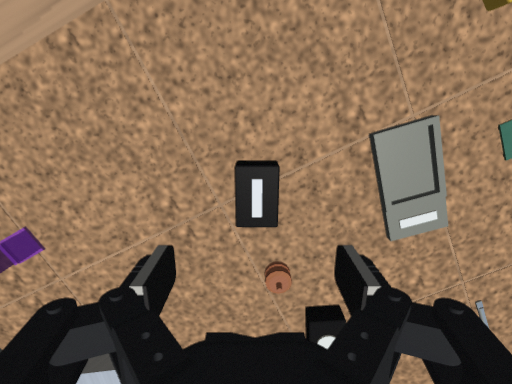

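The bar receiver's tag centre is at (257,198), and its top face runs x 235–280 with the front edge at row 227. It lies square with the fingers. Bar nest corners: (390,240), (448,228), (437,116), (370,133). The motor is at (278,280).

Run:
```python
from h import *
import pickle; m=pickle.load(open("w1.pkl","rb"))
w=p2w(m,[(257,198),(257,180),(257,217),(236,227),(279,227),(278,290)],[.028,.028,.028,.026,.026,.03]); print(w.round(4))
d=w[1]-w[2]; print(np.degrees(np.arctan2(d[1],d[0])))
n=np.array([(73,29),(73,-29),(-39,-29),(-39,29)])/1000
print("nb",fit(np.r_[n,[[.056,0]]],p2w(m,[(390,240),(448,228),(437,116),(370,133),(419,219)],[.01,.01,.012,.012,.012])))
print("nb",fit(np.r_[n,[[.056,0]]],p2w(m,[(448,228),(390,240),(370,133),(437,116),(419,219)],[.01,.01,.012,.012,.012])))
goto(w[0][0],w[0][1],.028,64)
```

```text
[[0.461  0.04   0.028 ]
 [0.446  0.0472 0.028 ]
 [0.4776 0.032  0.028 ]
 [0.4789 0.0096 0.026 ]
 [0.4965 0.0458 0.026 ]
 [0.5569 0.0171 0.03  ]]
154.29762644469486
nb (np.float64(0.49976841491066365), np.float64(0.1779196748014197), np.float64(-6.548912358620134), np.float64(59.714028809805164), np.float64(0.6138386865141832))
nb (np.float64(0.49989044314079156), np.float64(0.17883265514375857), np.float64(-8.67706310695569), np.float64(2.5504084566419847), np.float64(1.0076781892095161))
turn [ 0.13 -0.02  0.17] shift [-0.0014  0.0017  0.1118] q7 58.7
```

step_arm(
  deltas=[
    [0, 0, 0.2, -0.001, 0.001, 0.06, 1],
    [0, 0, 0.2, -0.001, 0.001, 0.095, 1],
    [0, 0, 0.2, -0.001, 0.001, 0.112, 1],
    [0, 0, 0.2, -0.001, 0.001, 0.112, 1],
    [0, 0, 0.2, -0.001, 0.001, 0.112, -1],
    [0, 0, 0.2, -0.001, 0.001, 0.112, -1],
    [0, 0, 0.2, -0.001, 0.001, 0.112, -1],
    [0, 0, 0.2, -0.001, 0.001, 0.112, -1],
    [0, 0, 0.2, -0.001, 0.001, 0.112, -1],
    [0, 0, 0.2, -0.001, 0.001, 0.112, -1],
  ],
)

```text
t: 2.9
tcp_pos: [0.4613, 0.0378, 0.1838]
tcp_rot: [0.712, 3.058, 0.005]
force: [-1.9, 0.1, 6.7]
opening: 0.0383
grasp_force: 60.7
```

Run:
```python
from h import *
s=st(); goto(.4996,.178,.09,81.5,s)
```

```text
t 2.9 grasp [0.4617 0.0382 0.0288] yyaw 63.8 zax [ 0.003  0.002 -1.   ] F [-1.9  0.1  6.7] op 0.0383 gf 60.7 q [-0.51  0.3   0.41  2.07 -0.17  0.8   1.11]
turn [  0.18   0.1  -17.71] shift [ 0.0275  0.1429 -0.0607] q7 63.8
```

step_arm(
  deltas=[
    [0, 0, 0, 0, 0, -0.06, -1],
    [0, 0, -9, 0.014, 0.05, -0.061, -1],
    [0, 0, -17.7, 0.0275, 0.1, -0.061, -1],
    [0, 0, -17.7, 0.0275, 0.143, -0.061, -1],
    [0, 0, -17.7, 0.0275, 0.143, -0.04, -1],
    [0, 0, -17.7, 0.0275, 0.143, -0.04, -1],
    [0, 0, -17.7, 0.0275, 0.143, -0.04, -1],
  ],
)

```text
t: 3.78
tcp_pos: [0.4993, 0.1773, 0.2236]
tcp_rot: [0.235, 3.132, 0.002]
force: [-1.1, -0.3, 0.1]
opening: 0.0388
grasp_force: 60.8
```

Run:
```python
from h import *
s=st(); goto(.4996,.178,.033,81.5,s)
m=cams.camera_model("wrist"); import pickle; pickle.dump(m,open("w2.pkl","wb"))
cv2.imwrite("pics/w2.png",cams.read_camera("wrist"))
```

```text
t 3.77 grasp [0.4994 0.1776 0.0686] yyaw 81.4 zax [ 0.001  0.001 -1.   ] F [-1.1 -0.3  0.1] op 0.0388 gf 60.8 q [-0.66  0.36  0.31  1.86 -0.13  0.94  1.13]
turn [ 0.09  0.04 -0.08] shift [-0.0002  0.0007  0.0356] q7 64.9
```

View pics/w2.png

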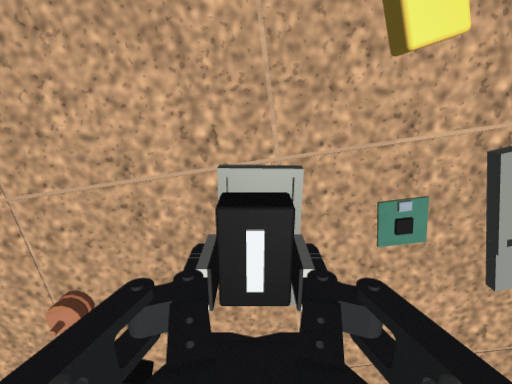

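The bar receiver is held level over the nest: tag ends at (255,230) and (255,291), with the nest's near rim edge running (218,168) to (303,167). I'll check the alignment numerically.

Run:
```python
from h import *
import pickle; m=pickle.load(open("w2.pkl","rb"))
w=p2w(m,[(255,260.5),(255,230),(255,291),(218,168),(303,167)],[.0678]*3+[.012]*2); print(w.round(4))
# in nest frame from rim edge: edge mid = seat + R*(-39mm,0)
e=w[4]-w[3]; yaw=np.arctan2(e[1],e[0])-np.pi/2; print("len",np.linalg.norm(e),"yaw",np.degrees(yaw))
for y in (yaw,): print("seat",(w[3]+w[4])[:2]/2+.039*np.array([np.cos(y),np.sin(y)]))
```

```text
[[0.4967 0.1775 0.0678]
 [0.4798 0.18   0.0678]
 [0.515  0.1747 0.0678]
 [0.4577 0.1586 0.012 ]
 [0.4654 0.2145 0.012 ]]
len 0.05638061285532109 yaw -7.889053447697639
seat [0.5001637  0.18118645]
```

step_arm(
  deltas=[
    [0, 0, 0, -0.0026, 0.003, 0.012, -1],
    [0, 0, 0, -0.0026, 0.003, 0.02, -1],
    [0, 0, 0, -0.0026, 0.003, 0.027, -1],
    [0, 0, 0, -0.0026, 0.003, 0.032, -1],
    [0, 0, 0, -0.0026, 0.003, 0.036, -1],
    [0, 0, 0, -0.0026, 0.003, 0.036, -1],
  ],
)

```text
t: 4.58
tcp_pos: [0.5022, 0.1805, 0.1879]
tcp_rot: [0.233, 3.133, 0.003]
force: [-4.4, -1.6, 12.6]
opening: 0.0385
grasp_force: 62.1
```

Run:
```python
from h import *
st()
```

```text
t 4.58 grasp [0.5023 0.1808 0.0329] yyaw 81.5 zax [ 0.001  0.002 -1.   ] F [-4.4 -1.6 12.6] op 0.0385 gf 62.1 q [-0.65  0.42  0.3   1.88 -0.16  0.87  1.15]
```

Seated at floor height. Release and lift.

step_arm(
  deltas=[
    [0, 0, 0, 0, 0, 0, 1],
    [0, 0, 0, 0, 0, 0, 1],
    [0, 0, 0, 0, 0, 0, 1],
    [0, 0, 0, 0, 0, -0.05, 1],
    [0, 0, 0, 0, 0, -0.11, 1],
    [0, 0, 0, 0, 0, -0.11, 1],
    [0, 0, 0, 0, 0, -0.11, 1],
  ],
)

```text
t: 5.45
tcp_pos: [0.502, 0.1805, 0.2969]
tcp_rot: [0.233, 3.132, 0.003]
force: [-0.5, -0.3, -1.1]
opening: 0.0854
grasp_force: 0.0
```

Run:
```python
from h import *
s=st(); goto(.6452,.0345,.14,68,s)
m=cams.camera_model("wrist"); a=cams.read_camera("wrist");cv2.imwrite("pics/w3.png",a)
g=(cv2.cvtColor(a,cv2.COLOR_BGR2GRAY)>190).astype(np.uint8)
n,l,S,c=cv2.connectedComponentsWithStats(g)
print([(S[i].tolist(),c[i].round(1).tolist(),p2w(m,[c[i]],.032)[0].round(4).tolist()) for i in range(1,n) if S[i][4]>60])
```

```text
t 5.45 grasp [0.5021 0.1808 0.1419] yyaw 81.5 zax [ 0.001  0.002 -1.   ] F [-0.5 -0.3 -1.1] op 0.0854 gf 0.0 q [-0.68  0.27  0.33  1.78 -0.1   1.1   1.1 ]
turn [ 0.11  0.02 13.5 ] shift [-0.1632 -0.1232  0.0017] q7 63.2
[([347, 0, 50, 62, 2384], [371.7, 27.5], [0.3832, 0.2859, 0.032]), ([250, 177, 10, 38, 373], [254.4, 195.2], [0.5, 0.1803, 0.032]), ([451, 213, 24, 22, 398], [462.6, 223.7], [0.5557, 0.3657, 0.032]), ([236, 238, 36, 8, 270], [254.1, 241.3], [0.545, 0.1733, 0.032])]
```

step_arm(
  deltas=[
    [0, 0, 7, -0.05, -0.038, 0, 1],
    [0, 0, 13.5, -0.1, -0.076, 0, 1],
    [0, 0, 13.5, -0.163, -0.123, 0, 1],
    [0, 0, 13.5, -0.163, -0.123, 0, 1],
    [0, 0, 13.5, -0.163, -0.123, 0, 1],
    [0, 0, 13.5, -0.163, -0.123, 0, 1],
    [0, 0, 13.5, -0.163, -0.123, 0, 1],
  ],
)

```text
t: 6.38
tcp_pos: [0.6445, 0.0367, 0.2967]
tcp_rot: [-0.595, -3.084, -0.004]
force: [0.2, -0.1, -0.2]
opening: 0.0854
grasp_force: 0.0
```

Run:
```python
from h import *
s=st()
m=cams.camera_model("wrist"); a=cams.read_camera("wrist");cv2.imwrite("pics/w4.png",a)
g=(cv2.cvtColor(a,cv2.COLOR_BGR2GRAY)>190).astype(np.uint8)
n,l,S,c=cv2.connectedComponentsWithStats(g)
print([(S[i].tolist(),c[i].round(1).tolist(),p2w(m,[c[i]],.028)[0].round(4).tolist()) for i in range(1,n) if S[i][4]>60])
# black body top/side: min area rect of dark blob near centre
d=((a.max(2)<45)).astype(np.uint8); n,l,S,c=cv2.connectedComponentsWithStats(d)
for i in range(1,n):
    if 600<S[i][4]<8000:
        r=cv2.minAreaRect(np.argwhere(l==i)[:,::-1].astype(np.float32)); q=cv2.boxPoints(r); print(S[i].tolist(),r,p2w(m,q,.02).round(4).tolist())
goto(.6452,.0345,.0285,68,s)
```

```text
t 6.38 grasp [0.6445 0.0371 0.1417] yyaw 68.1 zax [ 0.     0.003 -1.   ] F [ 0.2 -0.1 -0.2] op 0.0854 gf 0.0 q [-0.41  0.52  0.43  1.47 -0.23  1.2   1.24]
[([345, 25, 45, 22, 543], [367.3, 35.6], [0.5569, 0.1642, 0.028]), ([242, 186, 26, 25, 491], [254.8, 198.2], [0.6463, 0.036, 0.028])]
[234, 161, 43, 66, 2057] ((255.0, 193.5), (65.0, 42.0), 90.0) [[0.6092, 0.0308, 0.02], [0.6232, 0.0658, 0.02], [0.6829, 0.0435, 0.02], [0.6677, 0.0058, 0.02]]
turn [ 0.14 -0.05  0.15] shift [-0.0016 -0.002   0.1132] q7 71.3
```

step_arm(
  deltas=[
    [0, 0, 0, -0.002, -0.001, 0.06, 1],
    [0, 0, 0, -0.002, -0.001, 0.095, 1],
    [0, 0, 0, -0.002, -0.001, 0.113, 1],
    [0, 0, 0, -0.002, -0.001, 0.113, 1],
    [0, 0, 0, -0.002, -0.001, 0.113, -1],
    [0, 0, 0, -0.002, -0.001, 0.113, -1],
    [0, 0, 0, -0.002, -0.001, 0.113, -1],
    [0, 0, 0, -0.002, -0.001, 0.113, -1],
    [0, 0, 0, -0.002, -0.001, 0.113, -1],
    [0, 0, 0, -0.002, -0.001, 0.113, -1],
  ],
)

```text
t: 7.68
tcp_pos: [0.6474, 0.0332, 0.1855]
tcp_rot: [0.599, 3.081, 0.004]
force: [-0.2, 0.6, 7.4]
opening: 0.0386
grasp_force: 61.9
```

Run:
```python
from h import *
s=st(); goto(.511,.3735,.068,95.3,s)
```

```text
t 7.67 grasp [0.6479 0.0335 0.0305] yyaw 68.0 zax [ 0.003  0.002 -1.   ] F [-0.2  0.6  7.4] op 0.0386 gf 61.9 q [-0.38  0.64  0.39  1.56 -0.28  1.    1.28]
turn [  0.14   0.18 -27.31] shift [ 0.2539  0.2645 -0.0373] q7 73.6
```

step_arm(
  deltas=[
    [0, 0, 0, 0, 0, -0.06, -1],
    [0, 0, -5, 0.03, 0.03, -0.09, -1],
    [0, 0, -12, 0.07, 0.07, -0.09, -1],
    [0, 0, -19, 0.11, 0.115, -0.09, -1],
    [0, 0, -27.3, 0.15, 0.16, -0.09, -1],
    [0, 0, -27.3, 0.19, 0.2, -0.09, -1],
    [0, 0, -27.3, 0.23, 0.24, -0.09, -1],
    [0, 0, -27.3, 0.254, 0.2645, -0.09, -1],
    [0, 0, -27.3, 0.254, 0.2645, -0.037, -1],
    [0, 0, -27.3, 0.254, 0.2645, -0.037, -1],
    [0, 0, -27.3, 0.254, 0.2645, -0.037, -1],
    [0, 0, -27.3, 0.254, 0.2645, -0.037, -1],
  ],
)

```text
t: 9.18
tcp_pos: [0.5115, 0.3732, 0.2236]
tcp_rot: [-0.143, 3.135, 0.005]
force: [-0.3, -0.1, -0.5]
opening: 0.0384
grasp_force: 61.0
```

Run:
```python
from h import *
s=st(); goto(.511,.3735,.0345,95.3,s)
m=cams.camera_model("wrist"); import pickle; pickle.dump(m,open("w5.pkl","wb"))
a=cams.read_camera("wrist");cv2.imwrite("pics/w5.png",a)
zt=s["tcp_pos"][2]-.155-.0305+.028
g=(cv2.cvtColor(a,cv2.COLOR_BGR2GRAY)>190).astype(np.uint8)
n,l,S,c=cv2.connectedComponentsWithStats(g)
print(zt,[(S[i].tolist(),c[i].round(1).tolist(),p2w(m,[c[i]],zt)[0].round(4).tolist()) for i in range(1,n) if S[i][4]>60])
```

```text
t 9.18 grasp [0.512  0.3738 0.0686] yyaw 95.2 zax [ 0.003  0.003 -1.   ] F [-0.3 -0.1 -0.5] op 0.0384 gf 61.0 q [-0.85  0.55  0.23  1.57 -0.14  1.04  1.08]
turn [ 0.18  0.21 -0.09] shift [0.0006 0.0002 0.0341] q7 62.0
0.06609921135334465 [([91, 0, 66, 35, 2024], [123.7, 15.8], [0.4052, 0.3115, 0.0661]), ([232, 239, 46, 40, 1437], [254.7, 258.3], [0.509, 0.3729, 0.0661])]
```

View pics/w5.png

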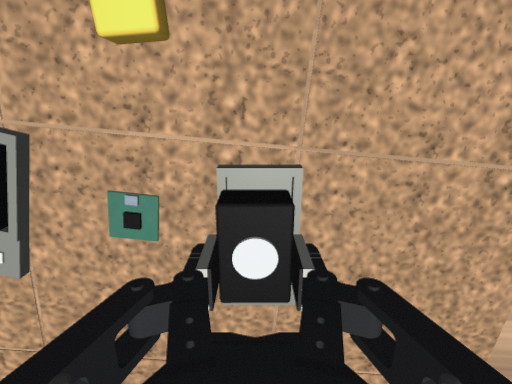

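The round receiver (tag at (255,258)) is over the round nest, whose near rim edge runs (217,167) to (302,167). It looks almost the same as the bar placement did.

Run:
```python
from h import *
import pickle; m=pickle.load(open("w5.pkl","rb"))
w=p2w(m,[(254.7,258.3),(217,167),(302,167)],[.0661]+[.012]*2)
e=w[2]-w[1]; y=np.arctan2(e[1],e[0])-np.pi/2; seat=(w[1]+w[2])[:2]/2+.039*np.array([np.cos(y),np.sin(y)])
print(np.linalg.norm(e),np.degrees(y),seat,seat-w[0][:2])
```

```text
0.056326795120873546 5.1912757951819755 [0.51163504 0.37643408] [0.00260165 0.00355145]
```

step_arm(
  deltas=[
    [0.2, 0.2, 0, -0.0023, 0.003, 0.012, -1],
    [0.2, 0.2, 0, -0.0023, 0.003, 0.02, -1],
    [0.2, 0.2, 0, -0.0023, 0.003, 0.026, -1],
    [0.2, 0.2, 0, -0.0023, 0.003, 0.031, -1],
    [0.2, 0.2, 0, -0.0023, 0.003, 0.035, -1],
    [0.2, 0.2, 0, -0.0023, 0.003, 0.035, -1],
  ],
)

```text
t: 9.98
tcp_pos: [0.5125, 0.3768, 0.1894]
tcp_rot: [0.144, -3.136, 0.001]
force: [-10.0, -7.3, 24.5]
opening: 0.0382
grasp_force: 64.0
```

step_arm(
  deltas=[
    [0, 0, 0, 0, 0, 0, 1],
    [0, 0, 0, 0, 0, 0, 1],
    [0, 0, 0, 0, 0, 0, 1],
    [0, 0, 0, 0, 0, -0.05, 1],
    [0, 0, 0, 0, 0, -0.11, 1],
    [0, 0, 0, 0, 0, -0.11, 1],
    [0, 0, 0, 0, 0, -0.11, 1],
  ],
)

```text
t: 10.85
tcp_pos: [0.5125, 0.377, 0.2959]
tcp_rot: [0.145, -3.135, 0.003]
force: [-0.6, -0.6, -0.6]
opening: 0.0854
grasp_force: 0.0
```

Run:
```python
from h import *
s=st(); goto(.5855,-.208,.17,72,s)
m=cams.camera_model("wrist"); a=cams.read_camera("wrist")
t=cams.read_camera("top")
g=(cv2.cvtColor(a,cv2.COLOR_BGR2GRAY)>190).astype(np.uint8)
n,l,S,c=cv2.connectedComponentsWithStats(g)
print([(S[i].tolist(),c[i].round(1).tolist(),p2w(m,[c[i]],.032)[0].round(4).tolist()) for i in range(1,n) if S[i][4]>60])
c1=cv2.resize(a[130:290,180:340],(400,400),interpolation=cv2.INTER_CUBIC); c2=cv2.resize(t[150:230,100:230],(650,400),interpolation=cv2.INTER_CUBIC)[:, :400]
cv2.imwrite("pics/w6.png",np.hstack([c1,c2]))
```

```text
t 10.85 grasp [0.512  0.3767 0.1409] yyaw 95.3 zax [-0.003 -0.002 -1.   ] F [-0.6 -0.6 -0.6] op 0.0854 gf 0.0 q [-0.86  0.48  0.24  1.49 -0.12  1.19  1.07]
turn [-0.15 -0.14 23.29] shift [-0.0187 -0.5893 -0.028 ] q7 61.1
[([136, 0, 49, 56, 2226], [160.3, 26.7], [0.3852, 0.2938, 0.032]), ([25, 145, 10, 41, 392], [29.5, 165.2], [0.5004, 0.1809, 0.032]), ([242, 183, 26, 25, 515], [254.8, 195.5], [0.5095, 0.3756, 0.032]), ([26, 207, 37, 16, 286], [44.4, 214.7], [0.5457, 0.1873, 0.032]), ([244, 234, 23, 20, 375], [255.2, 243.6], [0.5567, 0.3804, 0.032])]
```

View pics/w6.png

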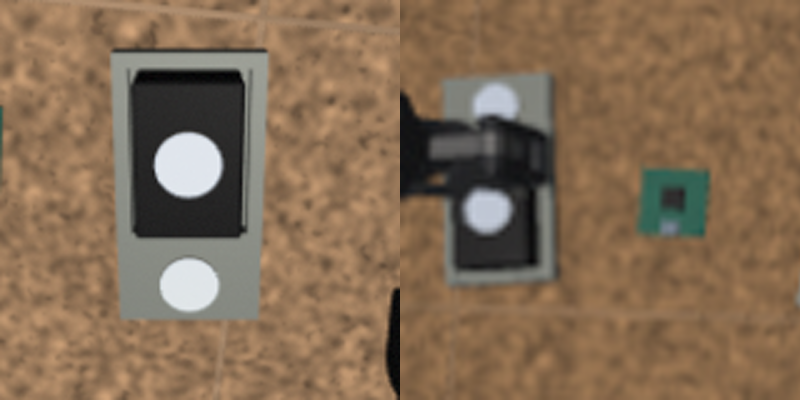

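Both receivers sit flush inside their pockets. Now above the key.

step_arm(
  deltas=[
    [0, 0, 0, 0, -0.05, -0.059, 1],
    [0, 0, 5, 0, -0.11, -0.059, 1],
    [0, 0, 10, 0, -0.17, -0.059, 1],
    [0, 0, 15, 0, -0.23, -0.059, 1],
    [0, 0, 20, 0, -0.29, -0.059, 1],
    [-0.15, -0.14, 23.3, 0, -0.35, -0.059, 1],
    [-0.15, -0.14, 23.3, -0.01, -0.41, -0.059, 1],
    [-0.15, -0.14, 23.3, -0.0187, -0.47, -0.059, 1],
    [-0.15, -0.14, 23.3, -0.0187, -0.53, -0.059, 1],
    [-0.15, -0.14, 23.3, -0.0187, -0.589, -0.059, 1],
    [-0.15, -0.14, 23.3, -0.0187, -0.589, -0.059, 1],
    [-0.15, -0.14, 23.3, -0.0187, -0.589, -0.059, 1],
  ],
)

```text
t: 12.45
tcp_pos: [0.5856, -0.2074, 0.3547]
tcp_rot: [-0.492, -3.1, -0.001]
force: [-0.7, 0.9, -0.4]
opening: 0.0853
grasp_force: 0.0
```

step_arm(
  deltas=[
    [0, 0, 0, 0, 0, 0, 1],
    [0, 0, 0, 0, 0, 0, 1],
  ],
)

```text
t: 12.7
tcp_pos: [0.586, -0.206, 0.3562]
tcp_rot: [-0.488, -3.103, -0.001]
force: [0.6, 0.0, 0.1]
opening: 0.0858
grasp_force: 0.0
```

Run:
```python
from h import *
s=st(); import pickle
m=cams.camera_model("wrist"); a=cams.read_camera("wrist"); pickle.dump(m,open("w7.pkl","wb")); cv2.imwrite("pics/w7.png",a)
x,y,w,h=150,100,230,170
cv2.imwrite("pics/w7c.png",cv2.resize(a[y:y+h,x:x+w],None,fx=3,fy=3,interpolation=cv2.INTER_CUBIC))
```

```text
t 12.7 grasp [ 0.586  -0.2059  0.2012] yyaw 72.1 zax [ 0.     0.001 -1.   ] F [0.6 0.  0.1] op 0.0858 gf 0.0 q [-0.13  0.44  0.57  1.48 -0.24  1.3   1.73]
```

View pics/w7c.png

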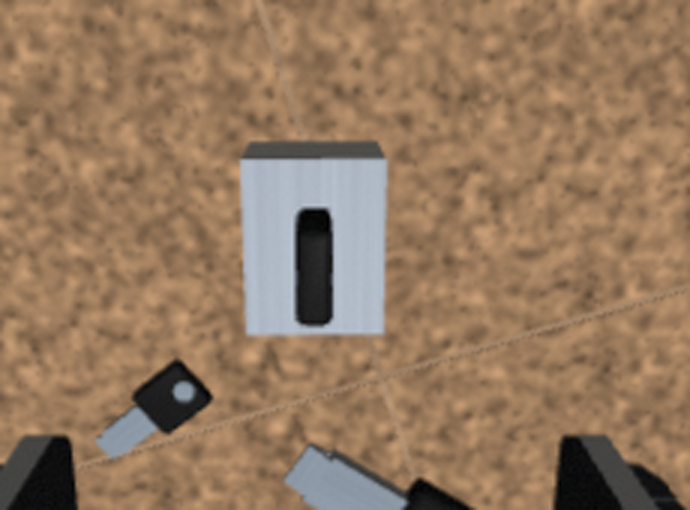

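The key's bow is upright in the stand: crop top face x 297–332, y 232–325, centre (314,279). Stand top corners are (242,157), (387,157), (384,334), (247,334). All are aligned with the fingers.

Run:
```python
from h import *
import pickle; m=pickle.load(open("w7.pkl","rb"))
C=lambda l:[(150+(u+.5)/3-.5,100+(v+.5)/3-.5) for u,v in l]
k=p2w(m,C([(314,279),(297,279),(332,279),(314,232),(314,325)]),.08); print(k.round(4))
w=p2w(m,C([(242,157),(387,157),(384,334),(247,334)]),.044)
print(fit(np.array([(-32,-25),(-32,25),(32,25),(32,-25)])/1000,w))
c=(k[0,:2]+np.array([w[:,0].mean(),w[:,1].mean()]))/2; print(c)
goto(c[0],c[1],.066,72)
```

```text
[[ 0.5851 -0.2066  0.08  ]
 [ 0.5835 -0.2116  0.08  ]
 [ 0.5868 -0.2013  0.08  ]
 [ 0.5708 -0.202   0.08  ]
 [ 0.5996 -0.2112  0.08  ]]
(np.float64(0.5854104634836271), np.float64(-0.20633368831013632), np.float64(-17.663343813162946), np.float64(0.49906788995115925), np.float64(0.9988192228922331))
[ 0.58525616 -0.20645139]
turn [0.03 0.   0.11] shift [ 0.0006 -0.0004  0.1353] q7 98.9
```

step_arm(
  deltas=[
    [0, 0, 0, 0, 0, 0.06, 1],
    [0, 0, 0, 0, 0, 0.11, 1],
    [0, 0, 0, 0, 0, 0.135, 1],
    [0, 0, 0, 0, 0, 0.135, 1],
    [0, 0, 0, 0, 0, 0.135, -1],
    [0, 0, 0, 0, 0, 0.135, -1],
    [0, 0, 0, 0, 0, 0.135, -1],
    [0, 0, 0, 0, 0, 0.135, -1],
    [0, 0, 0, 0, 0, 0.135, -1],
    [0, 0, 0, 0, 0, 0.135, -1],
    [0, 0, 0, 0, 0, 0.135, -1],
    [0, 0, 0, 0, 0, 0.135, -1],
  ],
)

```text
t: 14.25
tcp_pos: [0.5859, -0.2077, 0.222]
tcp_rot: [0.492, 3.102, 0.0]
force: [-1.6, 0.4, 7.0]
opening: 0.0116
grasp_force: 58.7
```

Run:
```python
from h import *
st()
```

```text
t 14.25 grasp [ 0.5861 -0.2077  0.067 ] yyaw 72.0 zax [ 0.001 -0.    -1.   ] F [-1.6  0.4  7. ] op 0.0116 gf 58.7 q [-0.09  0.57  0.52  1.62 -0.32  1.04  1.78]
```

Run:
```python
from h import *
goto(.50,-.374,.15,96.7)
```

```text
turn [ 1.000e-02  6.000e-02 -2.471e+01] shift [ 0.0302 -0.1847 -0.0831] q7 102.1
```

step_arm(
  deltas=[
    [0, 0, 0, 0, 0, -0.03, -1],
    [0, 0, 0, 0, 0, -0.06, -1],
    [0, 0, 0, 0, 0, -0.083, -1],
    [0, 0, 0, 0, 0, -0.083, -1],
  ],
)

```text
t: 14.75
tcp_pos: [0.5861, -0.208, 0.3061]
tcp_rot: [0.491, 3.099, -0.0]
force: [0.6, -0.8, -0.5]
opening: 0.0113
grasp_force: 59.1
```

step_arm(
  deltas=[
    [0, 0, -6, 0.008, -0.046, 0, -1],
    [0, 0, -12, 0.015, -0.092, 0, -1],
    [0, 0, -18, 0.023, -0.14, 0, -1],
    [0, 0, -24.7, 0.03, -0.185, 0, -1],
    [0, 0, -24.7, 0.03, -0.185, 0, -1],
    [0, 0, -24.7, 0.03, -0.185, 0, -1],
    [0, 0, -24.7, 0.03, -0.185, 0, -1],
  ],
)

```text
t: 15.62
tcp_pos: [0.501, -0.3726, 0.3036]
tcp_rot: [0.186, -3.136, -0.002]
force: [-0.7, -0.4, 0.1]
opening: 0.0112
grasp_force: 59.1
```

Run:
```python
from h import *
import pickle
s=st(); m=cams.camera_model("wrist"); a=cams.read_camera("wrist"); pickle.dump(m,open("w8.pkl","wb")); cv2.imwrite("pics/w8.png",a)
t=cams.read_camera("top"); cv2.imwrite("pics/top8.png",t)
cv2.imwrite("pics/w8c.png",cv2.resize(a[20:300,130:400],None,fx=2.1,fy=2.1,interpolation=cv2.INTER_CUBIC))
```

```text
t 15.62 grasp [ 0.5009 -0.3724  0.1486] yyaw 96.8 zax [-0.     0.001 -1.   ] F [-0.7 -0.4  0.1] op 0.0112 gf 59.1 q [ 0.21  0.48  0.52  1.53 -0.25  1.2   2.46]
```

View pics/w8c.png

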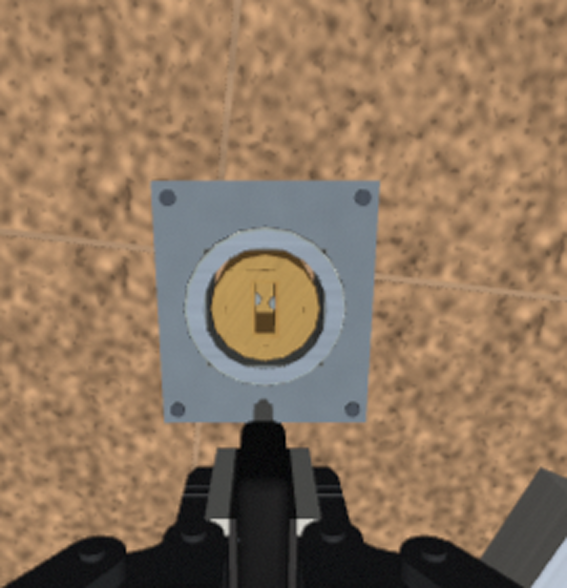

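The slot sits in the brass face at crop (265,306). The ring spans x 184–345, y 227–385, and the box corners are (152,181), (380,181), (366,422), (165,423). The blade's tip edge is at (263.5,400).

Run:
```python
from h import *
import pickle; m=pickle.load(open("w8.pkl","rb"))
C=lambda l:[(130+(u+.5)/2.1-.5,20+(v+.5)/2.1-.5) for u,v in l]
w=p2w(m,C([(152,181),(380,181),(366,422),(165,423)]),.05)
f=fit(np.array([(-48,-42),(-48,42),(48,42),(48,-42)])/1000,w);print("box",np.round(f,4))
print("ring",p2w(m,C([(184,306),(345,306),(264.5,227),(264.5,385)]),[.052]*4).round(4),p2w(m,C([(265,306)]),.05).round(4))
print("slot top/bottom",p2w(m,C([(265,283),(265,331)]),.05).round(4))
a=cv2.imread("pics/w8.png"); h=cv2.cvtColor(a,cv2.COLOR_BGR2HSV)
g=cv2.inRange(h,(15,90,100),(28,255,255)); g[:110]=0; g[200:]=0; g[:,:220]=0; g[:,290:]=0
n,l,S,c=cv2.connectedComponentsWithStats(g); i=1+S[1:,4].argmax(); print("brass",S[i])
hull=cv2.convexHull(np.argwhere(l==i)[:,::-1].astype(np.float32)); e=cv2.fitEllipse(hull); print(e,p2w(m,[e[0]],.05))
t=p2w(m,C([(263.5,400)]),.0896)[0]; s=st(); print("tip edge",t)
y=np.radians(6.8); print("tip centre",t[:2]+.0075*np.array([np.cos(y),np.sin(y)]))
```

```text
box [ 0.471  -0.3752  6.8719  0.5892  0.9927]
ring [[ 0.4729 -0.4067  0.052 ]
 [ 0.4656 -0.3451  0.052 ]
 [ 0.4398 -0.3795  0.052 ]
 [ 0.5013 -0.3721  0.052 ]] [[ 0.4696 -0.3757  0.05  ]]
slot top/bottom [[ 0.4607 -0.3768  0.05  ]
 [ 0.4796 -0.3745  0.05  ]]
brass [ 230  141   52   51 1960]
((255.78456115722656, 165.3394317626953), (51.357940673828125, 52.55521011352539), 84.42924499511719) [[ 0.46955489 -0.37581384  0.05      ]]
t 15.72 grasp [ 0.5009 -0.3728  0.149 ] yyaw 96.8 zax [ 0.     0.001 -1.   ] F [-0.3 -0.1 -0.4] op 0.0113 gf 59.1 q [ 0.21  0.48  0.52  1.53 -0.25  1.2   2.46]
tip edge [ 0.49327357 -0.37352512  0.0896    ]
tip centre [ 0.50072081 -0.37263709]
```

step_arm(
  deltas=[
    [0, 0, 0, 0.0306, 0.0007, 0.02, -1],
    [0, 0, 0, 0.0306, 0.0007, 0.034, -1],
    [0, 0, 0, 0.0306, 0.0007, 0.034, -1],
    [0, 0, 0, 0.0306, 0.0007, 0.038, -1],
    [0, 0, 0, 0.0306, 0.0007, 0.041, -1],
    [0, 0, 0, 0.0306, 0.0007, 0.044, -1],
    [0, 0, 0, 0.0306, 0.0007, 0.047, -1],
    [0, 0, 0, 0.0306, 0.0007, 0.047, -1],
  ],
)

```text
t: 16.73
tcp_pos: [0.4695, -0.3769, 0.257]
tcp_rot: [0.184, -3.136, -0.001]
force: [-0.8, 1.3, -0.6]
opening: 0.0109
grasp_force: 59.2
```

Run:
```python
from h import *
st()
```

```text
t 16.73 grasp [ 0.4695 -0.3768  0.102 ] yyaw 96.7 zax [-0.     0.001 -1.   ] F [-0.8  1.3 -0.6] op 0.0109 gf 59.2 q [ 0.24  0.48  0.51  1.64 -0.26  1.09  2.51]
```

The tip is 7 mm into the slot without force. Push on, with yaw wiggles.

step_arm(
  deltas=[
    [0, 0, 2, 0, 0, 0.004, -1],
    [0, 0, -2, 0, 0, 0.007, -1],
    [0, 0, 2, 0, 0, 0.011, -1],
    [0, 0, -2, 0, 0, 0.014, -1],
    [0, 0, 2, 0, 0, 0.018, -1],
    [0, 0, -2, 0, 0, 0.021, -1],
    [0, 0, 2, 0, 0, 0.024, -1],
    [0, 0, -2, 0, 0, 0.027, -1],
    [0, 0, 2, 0, 0, 0.029, -1],
    [0, 0, -2, 0, 0, 0.03, -1],
    [0, 0, 0, 0, 0, 0.03, -1],
    [0, 0, 0, 0, 0, 0.03, -1],
  ],
)

```text
t: 18.23
tcp_pos: [0.4703, -0.3764, 0.2281]
tcp_rot: [-0.182, 3.134, 0.001]
force: [-0.1, 4.3, 5.9]
opening: 0.0112
grasp_force: 60.2
```

Run:
```python
from h import *
st()
```

```text
t 18.23 grasp [ 0.4706 -0.3762  0.0731] yyaw 96.7 zax [ 0.002  0.001 -1.   ] F [-0.1  4.3  5.9] op 0.0112 gf 60.2 q [ 0.25  0.52  0.5   1.67 -0.28  1.03  2.52]
```

step_arm(
  deltas=[
    [0, 0, 2, 0, 0, 0.002, -1],
    [0, 0, -2, 0, 0, 0.003, -1],
    [0, 0, 2, 0, 0, 0.004, -1],
    [0, 0, 0, 0, 0, 0.004, -1],
    [0, 0, 0, 0, 0, 0.004, -1],
  ],
)

```text
t: 18.85
tcp_pos: [0.4702, -0.3767, 0.2277]
tcp_rot: [-0.184, 3.132, 0.002]
force: [-11.3, 14.5, 37.6]
opening: 0.0115
grasp_force: 64.7
```

Run:
```python
from h import *
st()
```

```text
t 18.85 grasp [ 0.4708 -0.3764  0.0727] yyaw 96.7 zax [ 0.004  0.002 -1.   ] F [-11.3  14.5  37.6] op 0.0115 gf 64.7 q [ 0.25  0.52  0.5   1.67 -0.28  1.03  2.53]
```

Hard stop with 38 N downward: the key is home. Ease the push and turn clockwise.

step_arm(
  deltas=[
    [0, 0, 0, 0, 0, -0.002, -1],
    [0, 0, 9, 0, 0, -0.002, -1],
    [0, 0, 18, 0, 0, -0.002, -1],
    [0, 0, 27, 0, 0, -0.002, -1],
    [0, 0, 36, 0, 0, -0.002, -1],
    [0, 0, 45, 0, 0, -0.002, -1],
    [0, 0, 54, 0, 0, -0.002, -1],
    [0, 0, 63, 0, 0, -0.002, -1],
    [0, 0, 72, 0, 0, -0.002, -1],
    [0, 0, 80, 0, 0, -0.002, -1],
    [0, 0, 88, 0, 0, -0.002, -1],
    [0, 0, 88, 0, 0, -0.002, -1],
  ],
)

```text
t: 20.35
tcp_pos: [0.4702, -0.3763, 0.2278]
tcp_rot: [2.049, 2.381, 0.005]
force: [-6.0, 12.4, 25.6]
opening: 0.0113
grasp_force: 63.3
```

Run:
```python
from h import *
s=st(); print(s["moment"])
```

```text
t 20.35 grasp [ 0.4706 -0.376   0.0728] yyaw 8.6 zax [ 0.002  0.002 -1.   ] F [-6.  12.4 25.6] op 0.0113 gf 63.3 q [ 0.02  0.61  0.84  1.68 -0.51  1.08  1.16]
[2.83643927 1.44116735 0.14461967]
```

step_arm(
  deltas=[
    [0, 0, 4, 0, 0, 0, -1],
    [0, 0, 8, 0, 0, 0, -1],
    [0, 0, 8, 0, 0, 0, -1],
    [0, 0, 8, 0, 0, 0, -1],
    [0, 0, 8, 0, 0, 0, -1],
  ],
)

```text
t: 20.98
tcp_pos: [0.4705, -0.3765, 0.2278]
tcp_rot: [2.207, 2.235, 0.006]
force: [-4.1, 10.2, 22.0]
opening: 0.0107
grasp_force: 63.0
```

Run:
```python
from h import *
import pickle
s=st(); print(s["moment"], s["joint_vel"].round(3))
m=cams.camera_model("wrist"); a=cams.read_camera("wrist"); cv2.imwrite("pics/w9.png",a)
cv2.imwrite("pics/w9c.png",cv2.resize(a[100:300,150:360],None,fx=2.8,fy=2.8,interpolation=cv2.INTER_CUBIC))
```

```text
t 20.98 grasp [ 0.471  -0.3763  0.0728] yyaw 0.7 zax [ 0.003  0.002 -1.   ] F [-4.1 10.2 22. ] op 0.0107 gf 63.0 q [-0.    0.63  0.87  1.68 -0.53  1.09  1.04]
[2.42098902 0.99920081 0.05301443] [-0.001 -0.    -0.003  0.    -0.001  0.001 -0.   ]
```

Ten pictures are already viewed, so I'll confirm the stop by feel with a slight extra turn.

step_arm(
  deltas=[
    [0, 0, 4, 0, 0, 0, -1],
    [0, 0, 4, 0, 0, 0, -1],
    [0, 0, 4, 0, 0, 0, -1],
    [0, 0, 4, 0, 0, 0, -1],
  ],
)

```text
t: 21.52
tcp_pos: [0.4706, -0.3766, 0.2279]
tcp_rot: [2.282, 2.157, 0.005]
force: [-3.5, 10.5, 22.7]
opening: 0.0109
grasp_force: 62.8
```

Run:
```python
from h import *
s=st(); print(s["moment"], s["joint_vel"].round(3))
# brass hue mask orientation near cylinder in the latest and a fresh picture, mm on face
m=cams.camera_model("wrist"); a=cams.read_camera("top"); cv2.imwrite("pics/top9.png",a)
for T in ("top0","top9"):
    h=cv2.cvtColor(cv2.imread(f"pics/{T}.png"),cv2.COLOR_BGR2HSV); t=cams.camera_model("top")
    g=cv2.inRange(h,(10,110,60),(30,255,255))[200:232,390:425]; print(T,(g>0).sum())
    w=cv2.imread(f"pics/{T}.png")
    # bystander drift
for c,(x,y,ww,hh) in {"motor":(245,168,20,22),"purple":(325,225,30,25),"fuse":(370,105,45,30),"board":(142,178,26,24),"battery":(135,225,30,45),"driver":(180,70,20,70)}.items():
    A=cv2.imread("pics/top0.png"); r=cv2.matchTemplate(a[max(0,y-20):y+hh+20,x-20:x+ww+20],A[y:y+hh,x:x+ww],cv2.TM_CCOEFF_NORMED); _,v,_,p=cv2.minMaxLoc(r); print(c,round(v,2),p)
```

```text
t 21.52 grasp [ 0.4711 -0.3764  0.0729] yyaw -3.2 zax [ 0.003  0.001 -1.   ] F [-3.5 10.5 22.7] op 0.0109 gf 62.8 q [-0.01  0.63  0.89  1.68 -0.55  1.09  0.98]
[2.34806228 0.96100647 0.47792767] [ 0.001 -0.002 -0.    -0.    -0.001 -0.    -0.   ]
top0 284
top9 50
motor 1.0 (20, 20)
purple 1.0 (20, 20)
fuse 1.0 (20, 20)
board 1.0 (20, 20)
battery 1.0 (20, 20)
driver 1.0 (20, 20)
```

The moment rose from 0.05 to 0.48 N m, so the cylinder is on its stop. Bystanders haven't moved. Handing in.

```bash
python3 -c "
from workcell import finish_job
print(finish_job())"
```

```text
the job is handed in; nothing more can be done
None
```

The job is handed in (no verdict came back): both receivers are seated in their matching nests, and the key is fully home, turned clockwise to the stop and still held there; the six bystanders matched the starting picture exactly.

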